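# Clamp a wooden block in the cam clamp and leave the cam on its flat

### The arm

A 6-joint arm with a two-finger parallel gripper is mounted at the origin on a cart in front of the work surface, level with it; the furniture and walls round the work are solid. World frame = base frame: x ahead of the robot, y to its left, z up, the work surface at z = 0. Lengths are in m, angles in degrees, forces in N, time in s.
With the tool pointing down it reaches from about 0.4 to 0.825 m from the base axis. Payload 7 kg.
Tool frame: the origin (TCP) lies on the centre line of the jaws, within the pads' length; the fingertips stand r.tip_reach ahead of it and the grasp point (between the pads) is the TCP (r.tip_reach is the distance from the TCP to the fingertips, in m); z points along the fingers, y is the line along which they close (so a half turn about z gives the same grasp; the last joint's range is limited). The gripper opens to 88 mm and grips with 3 to 60 N. Pads are 19 mm wide; open, the fingers measure 130 mm over their backs; the gripper's body (78 mm by 193 mm) begins 47 mm behind the grasp point.
Start: joints at [84.689, 20.546, 0.682, 0, -70.136, -16.507], TCP at [0.251, 0.627, 0.21] pointing down, gripper open.
Joint ranges: [-176.03, 176.03], [-82.01, 121.73], [-58.28, 71.71], [-173.87, 95.51], [-174.79, -0.11], [-173.66, 173.66]. Speed limits (degrees/s): [136.94, 136.94, 172.46, 180, 180, 180].

### API

Orientations are given as [roll, pitch, yaw] about the fixed x, y, z axes, in that order (R = Rz(yaw) Ry(pitch) Rx(roll)).
In Python, from plant import sensors, cams, r gives the robot as it stands.
- The arm moves only by the tool drive_tool, never from a script. Its argument "rows" is a list of rows, each an object of numbers: "fingers": the gripper's target within -1 to 1 (fully open at 1, half-way at 0, shut at -1); "x", "y", "z": the shift along the tool's x, y, z in m; "spin": the turn about the tool's z in rad. A call has 1 to 10 rows; each row is the pose to reach, as a shift and turn from the pose commanded when the call began, along the tool's axes at that moment; what a row does not reach only later rows make up. A row lasts 1/8 s, in which the tool goes at most 62.5 mm and 10.7 degrees, less where a joint would pass 70% of its speed; a pose out of reach is approached as far as the arm can. A call with a gripper value outside its range is refused whole. The fingers move at their own pace and stop on an object; "newtons" is the grip in N (left out, the last holds). Time passes only in rows, so rows that repeat a pose let the fingers close. It gives the time, the measured TCP pose, the force, the opening and the grip force at its end, in the units of the state.
- sensors.get_state(): the state, without advancing time (a new reading comes with each control period).
- cams.capture(name): name is "scene" or "side" or "wrist"; returns a dict with "pixels" (384x512x3 uint8, red, green, blue), "intrinsics" (3x3 intrinsics, pixels), "k1" (the pictures are not rectified: a ray, as slopes to the right and down, at radius r is drawn at 1 + k1 r^2 times it, then the intrinsics apply), "eye" and "orientation" of the camera in the world; the wrist camera has in their place "T_tool_cam" (4x4, takes a point from camera to tool coordinates, whose origin is the TCP and whose axes are the flange's). Camera axes: x right, y up, looking along -z (the intrinsics and any distortion apply to the point x, -y, -z); pixel columns grow to the right and rows downward; lengths in m; the calibration is good to about 2 mm. A picture is of the moment at which its call begins: read the wrist's pose just before it. There is no depth.
- r.close_job(): hands the job in; it is judged then, once.
The state is a dict: "time_s": time; "joints": joint angles; "qd": joint speeds; "joint_torque": joint torques, N m; "tcp_pos": TCP position; "eef_rot": TCP orientation; "contact_force": force on the tool from outside, world axes, zero at the start; "moment": the same for the moment, N m; "gripper_width": finger opening in m; "gripper_force": force on a finger pad.
Only numpy, scipy, OpenCV 4.12 (cv2) and the standard library are available. Lean on these libraries where they do the work, as an engineer would, in place of code of your own. Each camera call takes 0.05 s, during which the arm holds its last target. There are 200 camera calls.

### The job

Put the small wooden block into the open nest of the yellow cam clamp, flat on the floor between the two low ribs with its long side along the clamp, and let go of it. Then take the red crank handle and turn it counter-clockwise as seen from above, gently, until the roller has climbed over the crest of the cam and dropped into the cam's flat, and no further, so that the clamp stays shut on the block by itself when you let go. Do not push the clamp about on its rubber mat, and do not disturb the two paint jars on the right.

Things in the scene. Friction and masses are not known exactly. Their poses are not given: they have to be found in the camera images.
- mat: Black rubber mat fixed on the bench under the clamp, 122 x 217 x 4 mm. Origin: at bench height, below the cam axis while the clamp is not pushed; axes as the clamp. The clamp gives on it sideways by 1 mm for each 6 N. Pushed more than 3 mm (18 N) out of place, the clamp counts as forced.
- fixture: Yellow cam clamp on the rubber mat, plate 110 x 205 x 8 mm. Origin: cam axis at the plate's underside, 4 mm above the bench; +y runs along the clamp from cam to nest, z up. In its frame (mm): plate y -60..145; follower guide x +-22, y 46..62, top z 33; stop block x +-22, face y 117, 16 thick, top z 34; two ribs by the nest x +-15..20, y 82..112, top z 12.
- nest (a point): Centre of the open nest on its floor (12 mm above the bench); axes as the fixture. The nest is 30 mm wide between the 4 mm high ribs (x) and, jaw fully open, 47 mm long from jaw to stop (y); fingers have room beside it above the ribs. Once clamped, the block's centre lies 3.5 mm to +y and 15 mm above this point.
- shaft (a point): Crank axis (vertical) at 68 mm above the bench; axes as the fixture. Cam beneath, turning counter-clockwise: round low part, rise of 10 mm/rad for 1.4 rad, crest, flat (0.8 rad from crest to crest, 2 mm deep), second crest, steep drop (clamp snaps open). The flat (blue dot) is a stable rest. The cam's angle on the shaft differs each time: the crank angle at mid-flat is unknown, from 2.1 to 4.2 rad.
- crank (a joint): Crank angle, rad, growing counter-clockwise seen from above; starts at 0..0.3, end stops -0.1 and 5.0. At 0 the handle lies in direction 2.892 rad (from fixture x towards y). Tangential force needed at the handle: 1 N on the low part, 2 to 7 N on the rise (with block); past the first crest it suddenly drops by 4 N or more (the crank wants to run ahead), then about 1 N at mid-flat, then it resists again. Let go on the rise, it springs back.
- grip: Red upright crank handle, a freely spinning cylinder 22 mm in diameter and 40 mm tall (48 to 88 mm above the bench), 50 mm from the crank axis; hold it from above without turning the wrist. Origin: its middle; its yaw means nothing. The crank arm below has its top at 46 mm.
- jaw: Dark steel spring jaw, 24 mm wide, moved by the cam's brass roller through a spring. Origin: the fixture's origin shifted along with the jaw, same axes; its face is at y = 70 mm in this frame, top at z = 34 mm. Once it meets a block on the stop it no longer moves while its force grows: 1.5 N at first touch, about 17 N with the roller on the crest, 12 N in the flat.
- block_center (a point): Centre of the wooden block, a brown offcut 25 mm (this point's x) by 40 mm (its y) by 30 mm tall (z), 30 to 55 g. It stands on the bench, centre 15 mm up.
- jar: Paint jar with green lid, 55 mm wide, 62 mm tall, standing on the right; origin under its centre. Leave alone.
- white_jar: Blue paint jar with white lid, 48 mm wide, 50 mm tall, standing on the right; origin under its centre. Leave alone.
Mind the look-alikes: they are no part of the job. There is more than one size of the part that bears block_center; the job needs the largest.

How it is judged (in metres and radians):
On the way, in this order (a step that is already met when the one before it is completed fails the run):
1. the block stands flat in the open nest, released (x of block_center in the frame of nest between -0.006 and 0.006 m and y of block_center in the frame of nest between -0.006 and 0.006 m and z of block_center in the frame of nest below 0.018 m and angle between block_center's own z axis and vertical below 0.1 rad and angle between the y axis of block_center and the y axis of fixture, either way round below 0.2 rad and contact force between the fingers and anything else below 0.3 N), for 0.2 s.
2. the roller climbs to the crest of the cam, which presses the jaw on the block with over 15 N (contact force between jaw and anything else above 15 N), for 0.05 s.
At the end, for the whole second after the job is handed in: Roller at rest in the cam's flat, which shows in the jaw pressing the block with 8 to 15 N by itself; crank still, block upright on the nest floor, within 6 mm of the nest middle sideways, 0 to 6 mm past it towards the stop, square within 0.12 rad (contact force between jaw and anything else between 8 and 15 N and velocity of joint crank between -0.08 and 0.08 rad/s and x of block_center in the frame of nest between -0.006 and 0.006 m and y of block_center in the frame of nest between 0 and 0.006 m and z of block_center in the frame of nest below 0.018 m and angle between block_center's own z axis and vertical below 0.1 rad and angle between the y axis of block_center and the y axis of fixture, either way round below 0.12 rad); the robot touches nothing.
It fails at once if the clamp is forced: pushed over 3 mm (18 N) sideways on its rubber mat (horizontal distance between fixture and mat above 0.003 m).
It fails at once if the green-lidded jar is disturbed (distance of jar from where it was at the start of the episode above 0.02 m or angle between jar's own z axis and vertical above 0.35 rad).
It fails at once if the white-lidded jar is disturbed (distance of white_jar from where it was at the start of the episode above 0.02 m or angle between white_jar's own z axis and vertical above 0.35 rad).
It also fails if it takes over 67 s, if anything falls off the work surface, if the arm or the gripper's body presses on something with over 40 N, if the wrist force passes 120 N, or if a joint passes its speed limit or range.

## Working session

There is one attempt and no reset: what is moved stays moved. The work goes in short steps, Python scripts to look and compute and a tool call to move; the robot and the scene stay as the last step left them, time stands still between calls to the robot, and variables do not carry over. Pictures are saved under pics/ and viewed, at most 10 in all, crops included, and the job is handed in when it is done.

Besides the shell and the picture viewer there is one more tool, called after "Call:" as name([rows], argument=value, ...), one row to a line, values as JSON. drive_tool: Moves the arm, as the interface text tells. Its arguments: {"type":"object","properties":{"rows":{"type":"array"},"newtons":{"type":"number"}},"required":["rows"]}

```bash
mkdir -p pics; cat > h.py <<'E'
import numpy as np, cv2
from scipy.spatial.transform import Rotation as R
from plant import sensors, cams, r
def save(name, f):
    c=cams.capture(name); cv2.imwrite(f, c["pixels"][:,:,::-1]); return c
E
python3 - <<'E'
from h import *
import pickle
s=sensors.get_state(); print(s, r.tip_reach)
cs={n:save(n,f"pics/{n}0.png") for n in("scene","side","wrist")}
pickle.dump((s,cs),open("c0.pkl","wb"))
for n in cs: print(n,{k:v for k,v in cs[n].items() if k!="pixels"})
a=np.hstack([cs["scene"]["pixels"],cs["side"]["pixels"]])
E
```

```text
{'time_s': 0.0, 'joints': array([ 8.46884154e+01,  2.05920189e+01,  6.33747215e-01, -1.97826209e-02,
       -7.01368486e+01, -1.65073796e+01]), 'qd': array([ 0.05779702,  0.01125833,  0.03507377, -0.07748769, -0.01405537,
        0.01019152]), 'joint_torque': array([ 5.12811657e-04, -5.82718241e+01,  2.93053436e+01,  6.99672773e+00,
        6.93808499e-03, -1.57439986e-04]), 'tcp_pos': array([0.25071238, 0.62614918, 0.20951699]), 'eef_rot': array([ 1.79903516e+02, -9.19957308e-03, -2.18256936e+01]), 'contact_force': array([-0.39122476,  0.23534256, -0.37159624]), 'moment': array([ 0.02159327,  0.02578158, -0.00050691]), 'gripper_force': 0.0, 'gripper_width': 0.08763706205806245} 0.019
scene {'intrinsics': array([[471.8945167 ,   0.        , 254.79487585],
       [  0.        , 471.8945167 , 185.06713366],
       [  0.        ,   0.        ,   1.        ]]), 'k1': -0.19916607744002401, 'eye': array([-0.36120103,  0.57963344,  0.58499845]), 'orientation': array([  63.84419886,    0.47713348, -119.86530763])}
side {'intrinsics': array([[467.48590254,   0.        , 260.88376009],
       [  0.        , 467.48590254, 189.90839393],
       [  0.        ,   0.        ,   1.        ]]), 'k1': -0.1385306779835424, 'eye': array([-0.0145713 , -1.04434581,  0.71255808]), 'orientation': array([ 63.23130161,   1.08851484, -27.21710705])}
wrist {'intrinsics': array([[334.30033152,   0.        , 259.24699439],
       [  0.        , 334.30033152, 190.72082959],
       [  0.        ,   0.        ,   1.        ]]), 'k1': 0.027270964594141675, 'T_tool_cam': array([[ 1.07978570e-03,  9.52469365e-01,  3.04632473e-01,
         8.23243641e-02],
       [ 9.99999411e-01, -9.95248066e-04, -4.32789607e-04,
        -5.65967797e-04],
       [-1.09033962e-04,  3.04632761e-01, -9.52469878e-01,
        -1.74076488e-01],
       [ 0.00000000e+00,  0.00000000e+00,  0.00000000e+00,
         1.00000000e+00]])}
```

View pics/scene0.png

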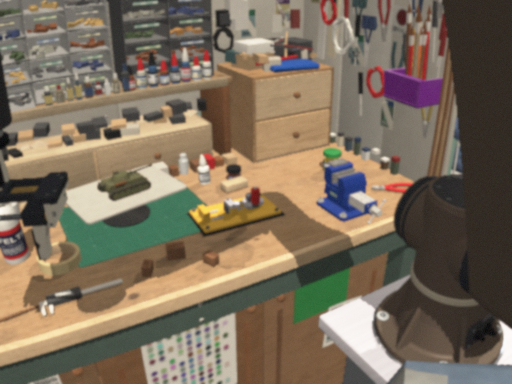

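View pics/side0.png

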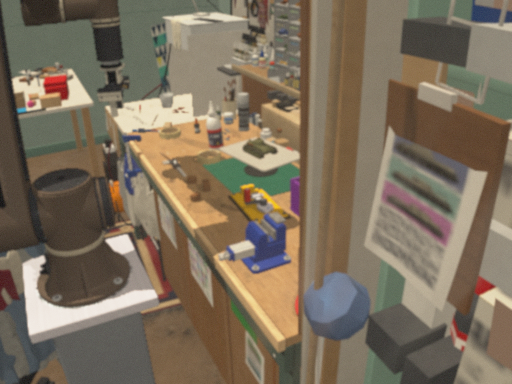

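The scene picture shows the yellow clamp at about (235,212), with its red handle at (255,196). Three brown offcuts are at (148,268), (176,250) and (211,258), and a blue vise is at (348,195). Judging by pixel size, the block at (176,250) looks largest. I'll measure it next and confirm it in a crop.

```bash
cat >> h.py <<'E'
def ray(c, uv, s=None):
    K=c["intrinsics"]; uv=np.atleast_2d(np.array(uv,float))
    d=cv2.undistortPoints(uv.reshape(-1,1,2),K,np.array([c["k1"],0,0,0,0]))[:,0]
    v=np.c_[d[:,0],-d[:,1],-np.ones(len(d))]
    if "eye" in c: return c["eye"], v@R.from_euler("xyz",c["orientation"],degrees=True).as_matrix().T
    T=c["T_tool_cam"]; Rt=R.from_euler("xyz",s["eef_rot"],degrees=True).as_matrix()
    return s["tcp_pos"]+Rt@T[:3,3], v@(Rt@T[:3,:3]).T
def onz(c,uv,z,s=None):
    e,v=ray(c,uv,s); return e+v*((z-e[2])/v[:,2])[:,None]
E
python3 - <<'E'
from h import *
import pickle
s,cs=pickle.load(open("c0.pkl","rb"))
c=cs["scene"]; p=c["pixels"]
print(np.round(onz(c,[[148,268],[176,250],[211,258]],0.015),3))
print("clamp corners",np.round(onz(c,[[191,213],[203,231],[282,213],[262,196],],0.006),3))
print("handle",np.round(onz(c,[[255,190]],0.088),3), "jars", np.round(onz(c,[[332,151]],0.062),3),np.round(onz(c,[[233,171]],0.04),3))
cv2.imwrite("pics/crop1.png",np.vstack([cv2.resize(p[170:290,120:300],(720,480),interpolation=cv2.INTER_CUBIC)])[:,:,::-1])
w=cs["wrist"]["pixels"]; cv2.imwrite("pics/wrist0b.png",w[:,:,::-1])
E
```

```text
[[0.425 0.386 0.015]
 [0.459 0.311 0.015]
 [0.394 0.257 0.015]]
clamp corners [[0.608 0.213 0.006]
 [0.515 0.222 0.006]
 [0.492 0.017 0.006]
 [0.597 0.013 0.006]]
handle [[0.496 0.092 0.088]] jars [[ 0.646 -0.257  0.062]] [[0.712 0.039 0.04 ]]
```

View pics/crop1.png

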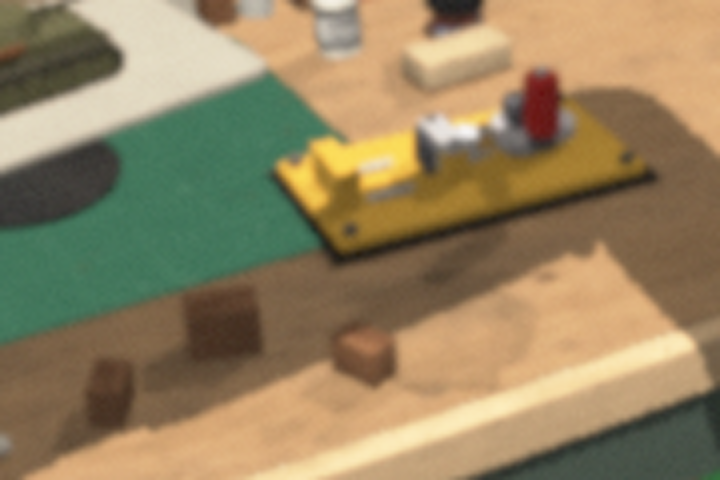

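View pics/wrist0.png

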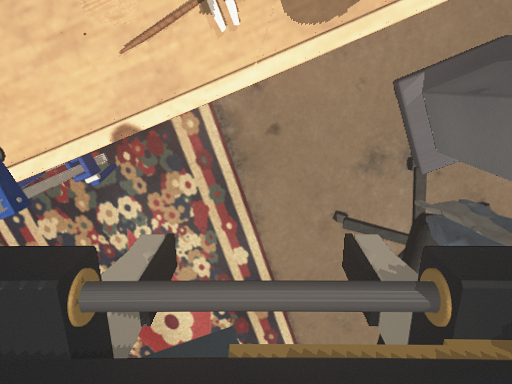

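The crop confirms three brown offcuts: small at (148,268), largest at (176,250) and medium at (211,258). The job needs the one at (176,250), at about (0.459, 0.311). The wrist view shows only bench edge and floor so far. I'll go above the block, with the fingers closing along world x.

Call:
drive_tool([
  {"x":0.05,"y":0.035,"spin":0.17,"fingers":1},
  {"x":0.1,"y":0.07,"spin":0.34},
  {"x":0.15,"y":0.105,"spin":0.52},
  {"x":0.2,"y":0.14,"spin":0.7},
  {"x":0.25,"y":0.175,"spin":0.87},
  {"x":0.29,"y":0.2,"spin":1.04},
  {"x":0.31,"y":0.216,"spin":1.19},
  {"x":0.31,"y":0.216,"spin":1.19},
  {"x":0.31,"y":0.216,"spin":1.19},
])

```text
invalid input
```

```bash
python3 - <<'E'
from h import *
import pickle
s=sensors.get_state(); c=save("wrist","pics/w1.png"); pickle.dump((s,c),open("c1.pkl","wb"))
print(s["tcp_pos"],s["eef_rot"],s["time_s"])
E
```

```text
[0.25076772 0.6262824  0.20974596] [ 1.79928818e+02 -6.75539139e-03 -2.18220506e+01] 0.15
```

View pics/w1.png

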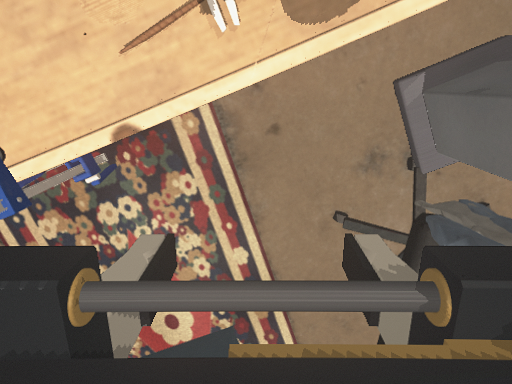

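The move was refused, so the view is unchanged. Each row probably needs all five fields.

Call:
drive_tool([
  {"x":0.05,"y":0.035,"z":0,"spin":0.17,"fingers":1},
  {"x":0.1,"y":0.07,"z":0,"spin":0.34,"fingers":1},
  {"x":0.15,"y":0.105,"z":0,"spin":0.52,"fingers":1},
  {"x":0.2,"y":0.14,"z":0,"spin":0.7,"fingers":1},
  {"x":0.25,"y":0.175,"z":0,"spin":0.87,"fingers":1},
  {"x":0.29,"y":0.2,"z":0,"spin":1.04,"fingers":1},
  {"x":0.31,"y":0.216,"z":0,"spin":1.19,"fingers":1},
  {"x":0.31,"y":0.216,"z":0,"spin":1.19,"fingers":1},
  {"x":0.31,"y":0.216,"z":0,"spin":1.19,"fingers":1},
])

```text
time_s: 1.32
tcp_pos: [0.4583, 0.3112, 0.2104]
eef_rot: [180.0, 0.0, -89.9]
contact_force: [0.1, 0.5, -0.1]
gripper_width: 0.0876
gripper_force: 0.0
```

```bash
python3 - <<'E'
from h import *
import pickle
s=sensors.get_state(); c=save("wrist","pics/w2.png"); pickle.dump((s,c),open("c2.pkl","wb"))
E
```

```text
(no output)
```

View pics/w2.png

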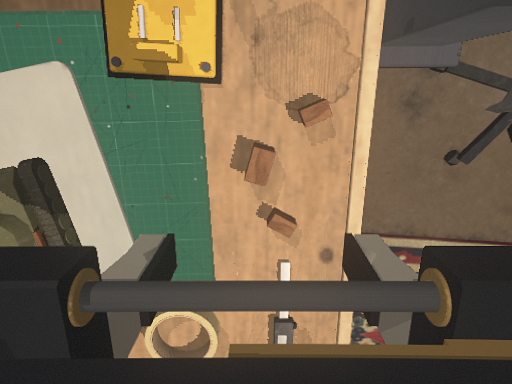

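The wrist view shows the three offcuts: largest at (259,165), medium at (315,112) and small at (282,223). The clamp's stop end, with two light ribs, is at (160,40). I'll measure the large block's top face and compare all three sizes.

```bash
python3 - <<'E'
from h import *
import pickle
s,c=pickle.load(open("c2.pkl","rb")); p=c["pixels"]
hsv=cv2.cvtColor(p,cv2.COLOR_RGB2HSV)
for (u,v) in [(255,150),(259,160),(258,178),(262,170),(240,150),(225,170),(225,220)]: print((u,v),p[v,u],hsv[v,u])
for (u,v) in [(259,165),(315,112),(282,223)]:
    m=np.zeros(p.shape[:2],np.uint8); roi=hsv[v-35:v+35,u-35:u+35].astype(int); rg=p[v-35:v+35,u-35:u+35].astype(int)
    mm=((roi[...,1]>110)&(rg[...,0]-rg[...,2]>40)&(rg[...,0]<165)&(rg[...,0]>75)).astype(np.uint8)*255
    m[v-35:v+35,u-35:u+35]=cv2.morphologyEx(mm,cv2.MORPH_OPEN,np.ones((3,3)))
    k=max(cv2.findContours(m,0,2)[0],key=cv2.contourArea)
    P=onz(c,k[:,0].astype(float)+0.0,0.03,s)[:,:2]
    print((u,v),cv2.contourArea(k),cv2.boundingRect(k),cv2.minAreaRect((P*1000).astype(np.float32)), cv2.approxPolyDP(k,4,True)[:,0].tolist())
cv2.imwrite("pics/crop3.png",cv2.resize(p[60:240,200:360],(640,720)[::1],interpolation=cv2.INTER_CUBIC)[:600,:,::-1])
E
```

```text
(255, 150) [165 116  81] [ 13 130 165]
(259, 160) [147 101  71] [ 12 132 147]
(258, 178) [148 103  73] [ 12 129 148]
(262, 170) [150 103  73] [ 12 131 150]
(240, 150) [125  96  72] [ 14 108 125]
(225, 170) [200 153 109] [ 15 116 200]
(225, 220) [191 149 106] [ 15 113 191]
(259, 165) 515.5 (244, 145, 32, 41) ((457.6146545410156, 313.6078796386719), (42.233612060546875, 25.591196060180664), 74.22980499267578) [[253, 145], [259, 148], [254, 171], [244, 179], [251, 176], [254, 183], [265, 185], [269, 170], [263, 154], [268, 151], [274, 157], [275, 151]]
(315, 112) 387.5 (300, 100, 29, 23) ((401.4274597167969, 253.77688598632812), (30.754087448120117, 17.458642959594727), 26.80074691772461) [[327, 100], [301, 108], [303, 121], [319, 116], [328, 108]]
(282, 223) 299.0 (267, 210, 29, 25) ((431.7203674316406, 380.406982421875), (24.88176727294922, 31.93024253845215), 63.980403900146484) [[273, 210], [267, 226], [283, 234], [293, 230], [272, 217], [295, 220]]
```

View pics/crop3.png

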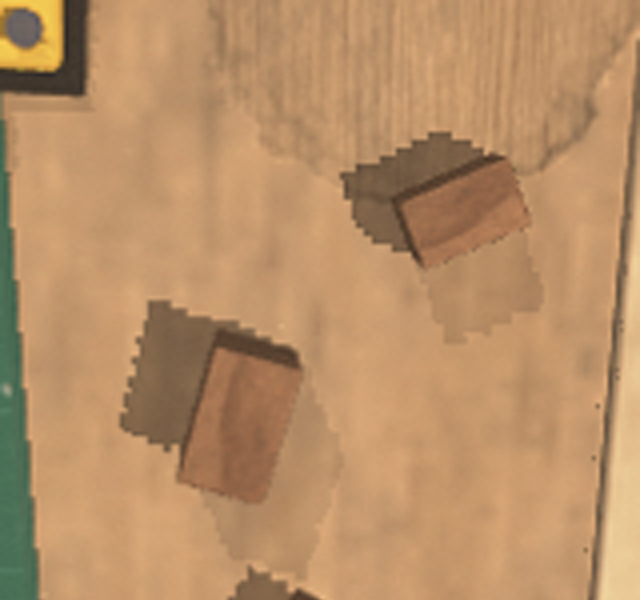

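The enlarged crop confirms the largest block. Its top-face corners are at about (254,146), (275.5,152), (266,186) and (245,180).

```bash
cat >> h.py <<'E'
def totool(s,d):
    return R.from_euler("xyz",s["eef_rot"],degrees=True).as_matrix().T@np.array(d)
E
python3 - <<'E'
from h import *
import pickle
s,c=pickle.load(open("c2.pkl","rb"))
P=onz(c,np.array([[254,146.2],[275.5,152],[266,185.7],[244.8,180]]),0.03,s)
print(P.round(4)); print([np.linalg.norm(P[i]-P[(i+1)%4]).round(4) for i in range(4)])
m=P.mean(0); l=(P[0]+P[1]-P[2]-P[3]); print(m, np.degrees(np.arctan2(l[1],l[0])))
print("tool shift",totool(s,m-s["tcp_pos"]))
Q=onz(c,np.array([[117,62.],[206,67]]),0.012,s); print("screws",Q)
E
```

```text
[[0.4635 0.2925 0.03  ]
 [0.4405 0.2987 0.03  ]
 [0.4503 0.3365 0.03  ]
 [0.4737 0.33   0.03  ]]
[np.float64(0.0239), np.float64(0.0391), np.float64(0.0243), np.float64(0.0389)]
[0.45700939 0.31443897 0.03      ] -104.91086305463924
tool shift [-0.00326274  0.00127176  0.18043723]
screws [[0.60522273 0.20888422 0.012     ]
 [0.51365027 0.21294844 0.012     ]]
```

The size is 24 x 39 mm, which matches 25 x 40. Grasp it with the tips 7 mm above the bench, so they clear the ribs when placing.

Call:
drive_tool([
  {"x":-0.003,"y":0.001,"z":0.04,"spin":0.13,"fingers":1},
  {"x":-0.003,"y":0.001,"z":0.08,"spin":0.262,"fingers":1},
  {"x":-0.003,"y":0.001,"z":0.12,"spin":0.262,"fingers":1},
  {"x":-0.003,"y":0.001,"z":0.15,"spin":0.262,"fingers":1},
  {"x":-0.003,"y":0.001,"z":0.17,"spin":0.262,"fingers":1},
  {"x":-0.003,"y":0.001,"z":0.183,"spin":0.262,"fingers":1},
  {"x":-0.003,"y":0.001,"z":0.183,"spin":0.262,"fingers":1},
  {"x":-0.003,"y":0.001,"z":0.183,"spin":0.262,"fingers":-1},
  {"x":-0.003,"y":0.001,"z":0.183,"spin":0.262,"fingers":-1},
  {"x":-0.003,"y":0.001,"z":0.183,"spin":0.262,"fingers":-1},
], newtons=15)

```text
time_s: 2.62
tcp_pos: [0.4577, 0.3142, 0.0281]
eef_rot: [-180.0, 0.1, -105.0]
contact_force: [-0.3, -0.1, 0.1]
gripper_width: 0.0631
gripper_force: 0.0
```

Call:
drive_tool([
  {"x":0,"y":0,"z":0,"spin":0,"fingers":-1},
  {"x":0,"y":0,"z":0,"spin":0,"fingers":-1},
  {"x":0,"y":0,"z":0,"spin":0,"fingers":-1},
])

```text
time_s: 3.0
tcp_pos: [0.4574, 0.3139, 0.0275]
eef_rot: [-180.0, 0.0, -105.0]
contact_force: [-0.4, -0.3, 0.6]
gripper_width: 0.0336
gripper_force: 0.0
```

Call:
drive_tool([
  {"x":0,"y":0,"z":0,"spin":0,"fingers":-1},
  {"x":0,"y":0,"z":0,"spin":0,"fingers":-1},
  {"x":0,"y":0,"z":0,"spin":0,"fingers":-1},
  {"x":0,"y":0,"z":0,"spin":0,"fingers":-1},
])

```text
time_s: 3.5
tcp_pos: [0.4574, 0.3139, 0.0274]
eef_rot: [180.0, -0.0, -105.0]
contact_force: [0.7, 0.7, -0.2]
gripper_width: 0.0007
gripper_force: 0.0
```

The fingers closed on nothing, so I'll look.

```bash
python3 - <<'E'
from h import *
import pickle
s=sensors.get_state(); c=save("wrist","pics/w4.png"); d=save("scene","pics/s4.png"); pickle.dump((s,c,d),open("c4.pkl","wb"))
a=cv2.resize(c["pixels"],(400,300)); b=cv2.resize(d["pixels"][190:310,100:260],(400,300))
cv2.imwrite("pics/both4.png",np.hstack([a,b])[:,:,::-1])
E
```

```text
(no output)
```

View pics/both4.png

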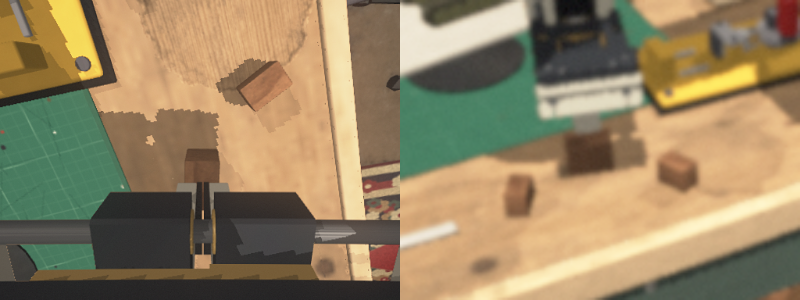

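The wrist half of the view (left) shows the block (202,160) under the tool, and the scene half shows the closed fingers ending above its top. In the wrist view the fingertips sit at row 235, at a depth of 0.175 m. That puts them about 14 mm behind the reported TCP, instead of the stated 19 mm ahead of it, which also explains the empty, force-free close. I'll open, go 30 mm lower in steps while watching the force, and close again.

Call:
drive_tool([
  {"x":0,"y":0,"z":0,"spin":0,"fingers":1},
  {"x":0,"y":0,"z":0,"spin":0,"fingers":1},
  {"x":0,"y":0,"z":0,"spin":0,"fingers":1},
  {"x":0,"y":0,"z":0,"spin":0,"fingers":1},
  {"x":0,"y":0,"z":0,"spin":0,"fingers":1},
  {"x":0,"y":0,"z":0,"spin":0,"fingers":1},
  {"x":0,"y":0,"z":0,"spin":0,"fingers":1},
  {"x":0,"y":0,"z":0.005,"spin":0,"fingers":1},
  {"x":0,"y":0,"z":0.01,"spin":0,"fingers":1},
])

```text
time_s: 4.72
tcp_pos: [0.4573, 0.3138, 0.0171]
eef_rot: [180.0, -0.0, -105.0]
contact_force: [0.1, 0.4, -0.6]
gripper_width: 0.0844
gripper_force: 0.0
```

Call:
drive_tool([
  {"x":0,"y":0,"z":0.003,"spin":0,"fingers":1},
  {"x":0,"y":0,"z":0.006,"spin":0,"fingers":1},
  {"x":0,"y":0,"z":0.009,"spin":0,"fingers":1},
  {"x":0,"y":0,"z":0.012,"spin":0,"fingers":1},
])

```text
time_s: 5.22
tcp_pos: [0.4574, 0.3139, 0.0053]
eef_rot: [180.0, -0.0, -105.0]
contact_force: [0.1, -0.3, -0.4]
gripper_width: 0.0874
gripper_force: 0.0
```

No contact at TCP z 5 mm, so the tip offset is confirmed. I'll go 8 mm lower and close.

Call:
drive_tool([
  {"x":0,"y":0,"z":0.003,"spin":0,"fingers":1},
  {"x":0,"y":0,"z":0.006,"spin":0,"fingers":1},
  {"x":0,"y":0,"z":0.008,"spin":0,"fingers":1},
  {"x":0,"y":0,"z":0.008,"spin":0,"fingers":-1},
  {"x":0,"y":0,"z":0.008,"spin":0,"fingers":-1},
  {"x":0,"y":0,"z":0.008,"spin":0,"fingers":-1},
  {"x":0,"y":0,"z":0.008,"spin":0,"fingers":-1},
  {"x":0,"y":0,"z":0.008,"spin":0,"fingers":-1},
  {"x":0,"y":0,"z":0.008,"spin":0,"fingers":-1},
  {"x":0,"y":0,"z":0.008,"spin":0,"fingers":-1},
])

```text
time_s: 6.48
tcp_pos: [0.4574, 0.3139, -0.0025]
eef_rot: [-180.0, 0.0, -105.0]
contact_force: [0.4, 0.6, -0.1]
gripper_width: 0.0248
gripper_force: 15.0
```

Call:
drive_tool([
  {"x":0,"y":0,"z":0,"spin":0,"fingers":-1},
  {"x":0,"y":0,"z":0,"spin":0,"fingers":-1},
  {"x":0,"y":0,"z":0,"spin":0,"fingers":-1},
])

```text
time_s: 6.85
tcp_pos: [0.4574, 0.3139, -0.0025]
eef_rot: [-180.0, 0.0, -105.0]
contact_force: [-0.1, -0.1, 0.1]
gripper_width: 0.0247
gripper_force: 15.0
```

The block is gripped (24.7 mm, 15 N). I'll lift it and go to a viewing pose near the clamp.

Call:
drive_tool([
  {"x":0,"y":0,"z":-0.03,"spin":0,"fingers":-1},
  {"x":0,"y":0,"z":-0.08,"spin":0,"fingers":-1},
  {"x":0,"y":0,"z":-0.13,"spin":-0.05,"fingers":-1},
  {"x":0.02,"y":-0.04,"z":-0.17,"spin":-0.1,"fingers":-1},
  {"x":0.04,"y":-0.08,"z":-0.1825,"spin":-0.15,"fingers":-1},
  {"x":0.06,"y":-0.11,"z":-0.1825,"spin":-0.218,"fingers":-1},
  {"x":0.07,"y":-0.12,"z":-0.1825,"spin":-0.218,"fingers":-1},
  {"x":0.07,"y":-0.12,"z":-0.1825,"spin":-0.218,"fingers":-1},
  {"x":0.07,"y":-0.12,"z":-0.1825,"spin":-0.218,"fingers":-1},
])

```text
time_s: 7.98
tcp_pos: [0.5546, 0.2156, 0.1798]
eef_rot: [180.0, -0.0, -92.5]
contact_force: [-1.0, 0.8, -0.7]
gripper_width: 0.025
gripper_force: 15.0
```

```bash
python3 - <<'E'
from h import *
import pickle
s=sensors.get_state(); c=save("wrist","pics/w5.png"); pickle.dump((s,c),open("c5.pkl","wb"))
print(s["tcp_pos"],s["eef_rot"],s["gripper_width"])
cv2.imwrite("pics/w5c.png",cv2.resize(c["pixels"][:260,60:407],(800,600),interpolation=cv2.INTER_CUBIC)[:,:,::-1])
E
```

```text
[0.55463837 0.21559507 0.17976821] [ 1.79979315e+02 -6.37637073e-03 -9.25345934e+01] 0.02495291948120674
```

View pics/w5c.png

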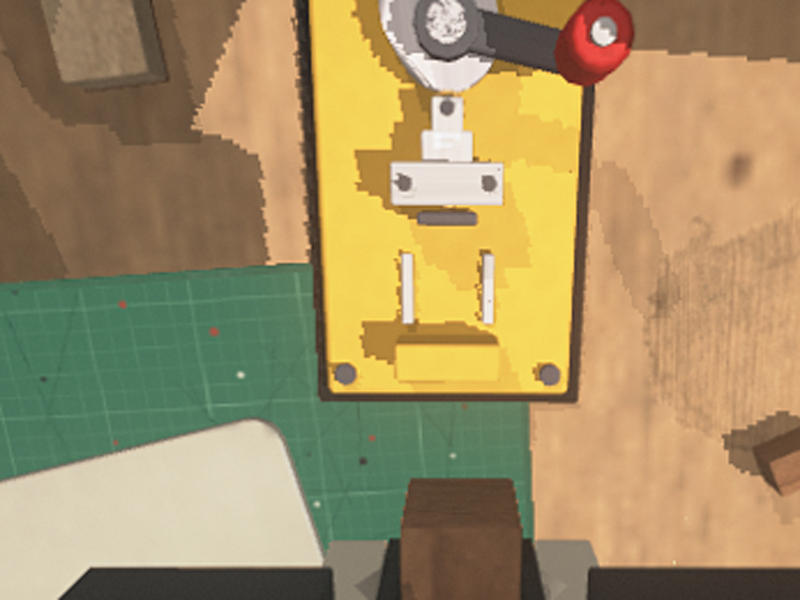

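The picture shows the nest clearly. The crop pixels that matter are:
- Rib tops span (401..494, 252..323).
- Plate screws are at (344,373) and (549,373).
- The stop-block top spans (397..498, 345..382).
- The shaft is at (447,22) and the handle top at (604,30).
- The held block's front-face edges are at rows 480 and 527.

```bash
cat > m.py <<'E'
from h import *
import pickle
s,c=pickle.load(open("c5.pkl","rb"))
def f(p): p=np.array(p,float); return p/[800/347,600/260]+[60,0]
def g(p,z): return onz(c,f(p),z,s)
rib=g([[401,252],[494,252],[494,323],[401,323]],0.016)
print("rib sides mm",[(1e3*np.linalg.norm(rib[i]-rib[(i+1)%4])).round(1) for i in range(4)],"(expect 40,30)")
scr=g([[344,373],[549,373]],0.012); d=scr[0]-scr[1]; print("screw angle",np.degrees(np.arctan2(d[1],d[0])))
st=g([[397,345],[498,345]],0.038); d=st[0]-st[1]; print("stop edge",np.degrees(np.arctan2(d[1],d[0])),1e3*np.linalg.norm(d),"expect 44")
e=g([[310,100],[325,398]],0.006)
d=e[1]-e[0]; print("mat left edge dir",np.degrees(np.arctan2(d[1],d[0])))
d=rib[2]+rib[3]-rib[0]-rib[1]; th=np.arctan2(d[1],d[0]); print("rib y dir",np.degrees(th))
nest_r=rib.mean(0); 
uy=np.array([np.cos(th),np.sin(th)]); print("stop face mid",st.mean(0)," -> nest",st.mean(0)[:2]-.0235*uy)
print("rib centre (y=97)",nest_r[:2]," -> nest",nest_r[:2]-.0035*uy)
sh=g([[447,22]],0.068)[0]; h=g([[604,30]],0.088)[0]; print("shaft",sh,"nest from shaft",sh[:2]+.0935*uy,"handle",h, 1e3*np.linalg.norm(h[:2]-sh[:2]), "ang",np.degrees(np.arctan2(*(h-sh)[[1,0]])))
b=g([[400,527],[522,527]],s["tcp_pos"][2]+.0325); b2=g([[412,480],[512,480]],s["tcp_pos"][2]+.0025)
for q in (b,b2): print("block edge tool",[totool(s,x-s["tcp_pos"]).round(4) for x in q])
E
python3 m.py
```

```text
rib sides mm [np.float64(39.6), np.float64(30.2), np.float64(40.8), np.float64(30.2)] (expect 40,30)
screw angle -2.4631843538869465
stop edge -2.4626309212570243 41.789017836176384 expect 44
mat left edge dir 87.14982571070861
rib y dir 87.24929148235185
stop face mid [0.55804113 0.19293405 0.038     ]  -> nest [0.55691335 0.16946112]
rib centre (y=97) [0.55737896 0.1722676 ]  -> nest [0.55721099 0.16877164]
shaft [0.55232765 0.08017428 0.068     ] nest from shaft [0.55681476 0.17356655] handle [0.5041088  0.08824865 0.088     ] 48.89020451610713 ang 170.49387581909795
block edge tool [array([ 0.0188, -0.0113, -0.0325]), array([ 0.0188,  0.0131, -0.0325])]
block edge tool [array([ 0.0174, -0.0107, -0.0025]), array([ 0.0175,  0.0131, -0.0025])]
```

The rib and stop estimates agree: nest at about (0.557, 0.169), clamp yaw -2.5°. The block centre sits at about (-2, +1) mm in the tool frame. I'll move over the nest and come down partway.

Call:
drive_tool([
  {"x":0.025,"y":-0.0055,"z":0.0,"spin":0,"fingers":-1},
  {"x":0.0484,"y":-0.0055,"z":0.0,"spin":0,"fingers":-1},
  {"x":0.0484,"y":-0.0055,"z":0.03,"spin":0,"fingers":-1},
  {"x":0.0484,"y":-0.0055,"z":0.06,"spin":0,"fingers":-1},
  {"x":0.0484,"y":-0.0055,"z":0.09,"spin":0,"fingers":-1},
  {"x":0.0484,"y":-0.0055,"z":0.12,"spin":0,"fingers":-1},
  {"x":0.0484,"y":-0.0055,"z":0.135,"spin":0,"fingers":-1},
  {"x":0.0484,"y":-0.0055,"z":0.135,"spin":0,"fingers":-1},
])

```text
time_s: 9.02
tcp_pos: [0.558, 0.1662, 0.0444]
eef_rot: [179.9, -0.1, -92.5]
contact_force: [-0.6, 0.2, -0.1]
gripper_width: 0.0247
gripper_force: 15.0
```

```bash
python3 - <<'E'
from h import *
import pickle
s=sensors.get_state(); c=save("wrist","pics/w6.png"); pickle.dump((s,c),open("c6.pkl","wb"))
cv2.imwrite("pics/w6c.png",cv2.resize(c["pixels"][:260,60:407],(800,600),interpolation=cv2.INTER_CUBIC)[:,:,::-1])
E
```

```text
(no output)
```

View pics/w6c.png

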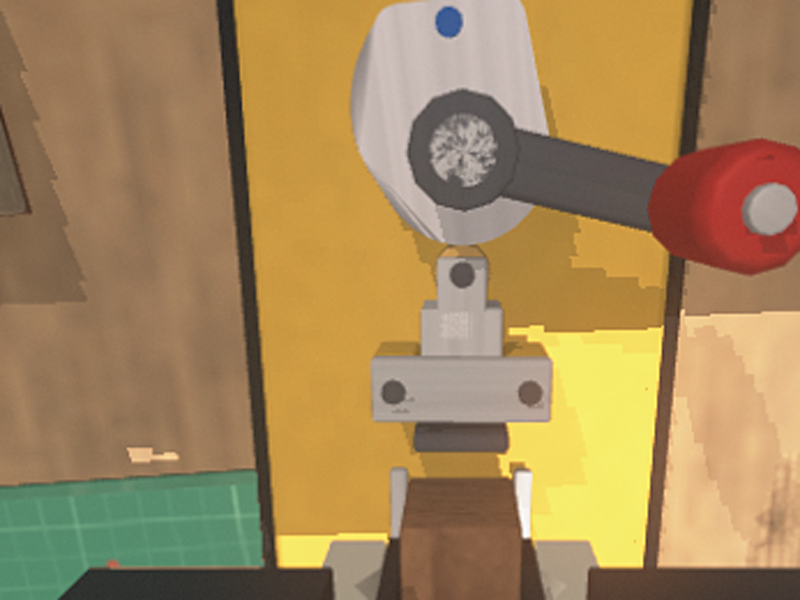

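This view shows the block coming in between the ribs: rib outer corners at (390,468) and (532,468), block at 400..520. It also shows the blue dot at (448,22), the shaft at (463,150) and the handle top at (771,209). The dot lies almost opposite the roller, so the flat is about 3 rad away. I've used all ten views, so the rest is numeric.

```bash
python3 - <<'E'
from h import *
import pickle
s,c=pickle.load(open("c6.pkl","rb"))
def g(p,z): return onz(c,np.array(p,float)/[800/347,600/260]+[60,0],z,s)
th=np.radians(87.5); uy=np.array([np.cos(th),np.sin(th)]); ux=np.array([uy[1],-uy[0]])
rib=g([[390,468],[532,468]],.016); print("rib width",np.linalg.norm(rib[0]-rib[1])); 
n=rib.mean(0)[:2]+.0115*uy; print("nest",n)
jf=g([[415,450],[507,450]],.038); print("jaw w",np.linalg.norm(jf[0]-jf[1]),"nest via jaw",jf.mean(0)[:2]+.0235*uy, "z .012+..",g([[460,427]],.038)[0])
b=g([[412,480],[512,480]],s["tcp_pos"][2]+.0025); b1=g([[400,527],[522,527]],s["tcp_pos"][2]+.0325)
ctr=(b.mean(0)+b1.mean(0))[:2]/2+.02*uy
print("block centre",ctr,"block in nest frame",(ctr-n)@ux,(ctr-n)@uy, "tcp",s["tcp_pos"])
ax=n-.0935*uy
print("axis",ax)
for z in(.046,.068): print("shaft@",z,g([[463,150]],z)[0])
for z in(.02,.03,.04):
    d=g([[448,22]],z)[0][:2]; v=d-ax; print("dot@",z,np.linalg.norm(v),np.degrees(np.arctan2(v@uy,v@ux)))
h=g([[771,209]],.088)[0][:2]; v=h-ax; print("handle",h,np.linalg.norm(v),"crank",np.arctan2(v@uy,v@ux)-2.892)
E
```

```text
rib width 0.03961694231882806
nest [0.5570383  0.16838739]
jaw w 0.022712072317308953 nest via jaw [0.55708754 0.16776505] z .012+.. [0.55605728 0.1383596  0.038     ]
block centre [0.5570435  0.16817321] block in nest frame 1.4537888944340025e-05 -0.00021375417077297213 tcp [0.55799441 0.16622659 0.04437363]
axis [0.55295989 0.07497638]
shaft@ 0.046 [0.55276798 0.075639   0.046     ]
shaft@ 0.068 [0.55292478 0.0767242  0.068     ]
dot@ 0.02 0.02801316547491255 -83.54624329502339
dot@ 0.03 0.026144996629187775 -83.36214594505311
dot@ 0.04 0.024277139245764887 -83.14971760177316
handle [0.50380599 0.08887452] 0.051080949815944215 crank 0.01767128102099136
```

The block is centred over the nest within 1 mm, the cam axis is at (0.553, 0.0753), and mid-flat is at about crank 3.05 rad. Now I'll lower it.

Call:
drive_tool([
  {"x":0,"y":0,"z":0.01,"spin":0,"fingers":-1},
  {"x":0,"y":0,"z":0.02,"spin":0,"fingers":-1},
  {"x":0,"y":0,"z":0.028,"spin":0,"fingers":-1},
  {"x":0,"y":0,"z":0.032,"spin":0,"fingers":-1},
  {"x":0,"y":0,"z":0.034,"spin":0,"fingers":-1},
  {"x":0,"y":0,"z":0.034,"spin":0,"fingers":-1},
])

```text
time_s: 9.82
tcp_pos: [0.5586, 0.1666, 0.0109]
eef_rot: [180.0, -0.0, -92.5]
contact_force: [0.2, -0.3, -0.0]
gripper_width: 0.0249
gripper_force: 15.0
```

Call:
drive_tool([
  {"x":0,"y":0,"z":0.001,"spin":0,"fingers":-1},
  {"x":0,"y":0,"z":0.001,"spin":0,"fingers":-1},
  {"x":0,"y":0,"z":0.001,"spin":0,"fingers":-1},
])

```text
time_s: 10.2
tcp_pos: [0.5586, 0.1666, 0.0101]
eef_rot: [-180.0, 0.0, -92.5]
contact_force: [0.3, 0.5, 0.2]
gripper_width: 0.025
gripper_force: 15.0
```

Within about 0.6 mm of the floor, with no force. Release, wait, then rise straight up.

Call:
drive_tool([
  {"x":0,"y":0,"z":0.0005,"spin":0,"fingers":-0.3},
  {"x":0,"y":0,"z":0.0005,"spin":0,"fingers":0.2},
  {"x":0,"y":0,"z":0.0005,"spin":0,"fingers":0.6},
  {"x":0,"y":0,"z":0.0005,"spin":0,"fingers":0.6},
  {"x":0,"y":0,"z":0.0005,"spin":0,"fingers":0.6},
  {"x":0,"y":0,"z":-0.03,"spin":0,"fingers":0.6},
  {"x":0,"y":0,"z":-0.06,"spin":0,"fingers":0.6},
  {"x":0,"y":0,"z":-0.1,"spin":0,"fingers":0.6},
  {"x":-0.03,"y":0,"z":-0.14,"spin":0,"fingers":0.6},
  {"x":-0.04,"y":0,"z":-0.16,"spin":0,"fingers":0.6},
])

```text
time_s: 11.45
tcp_pos: [0.5612, 0.2081, 0.1727]
eef_rot: [-179.8, 0.1, -92.5]
contact_force: [0.6, 0.7, 0.0]
gripper_width: 0.0705
gripper_force: 0.0
```

```bash
python3 - <<'E'
from h import *
import pickle
s=sensors.get_state(); c=save("wrist","pics/w7.png"); pickle.dump((s,c),open("c7.pkl","wb")); p=c["pixels"]
print(s["tcp_pos"],s["eef_rot"],s["gripper_width"])
hsv=cv2.cvtColor(p,cv2.COLOR_RGB2HSV)
th=np.radians(87.5); uy=np.array([np.cos(th),np.sin(th)]); ux=np.array([uy[1],-uy[0]]); n=np.array([.557,.1684])
# clamp region mask of brown by hue/sat/value
def pj(P):
    e,_=ray(c,[[0,0]],s); T=c["T_tool_cam"]; Rt=R.from_euler("xyz",s["eef_rot"],degrees=True).as_matrix()@T[:3,:3]
    v=(np.array(P)-e)@Rt; return cv2.projectPoints(np.c_[v[:,0],-v[:,1],-v[:,2]],np.zeros(3),np.zeros(3),c["intrinsics"],np.array([c["k1"],0,0,0,0]))[0][:,0]
for z in(.042,.012):
  print(z,pj([[*(n+a*ux*.0125+b*uy*.02),z] for a,b in((1,-1),(-1,-1),(-1,1),(1,1))]).round(0).tolist())
u,v=pj([[*n,.042]])[0].astype(int)
m=np.zeros(p.shape[:2],np.uint8); rg=p.astype(int)
w=slice(v-50,v+50),slice(u-50,u+50)
m[w]=((hsv[...,0]<15)&(rg[...,0]<170)&(rg[...,0]-rg[...,2]>25))[w]*255
m=cv2.morphologyEx(m,cv2.MORPH_OPEN,np.ones((3,3)))
k=max(cv2.findContours(m,0,2)[0],key=cv2.contourArea); print(cv2.boundingRect(k),cv2.approxPolyDP(k,3,True)[:,0].tolist(),p[v,u],p[v+10,u])
P=onz(c,k[:,0].astype(float),.042,s)[:,:2]-n
q=np.c_[P@ux,P@uy]*1e3; print(q.min(0),q.max(0),cv2.minAreaRect(q.astype(np.float32)))
E
```

```text
[0.56124788 0.2080565  0.1727011 ] [-1.79828310e+02  1.18685835e-01 -9.24779624e+01] 0.0705312284480558
0.042 [[248.0, 110.0], [276.0, 110.0], [275.0, 154.0], [248.0, 154.0]]
0.012 [[249.0, 107.0], [275.0, 107.0], [274.0, 148.0], [249.0, 148.0]]
(248, 108, 27, 46) [[251, 108], [248, 114], [254, 115], [248, 119], [248, 125], [252, 122], [254, 130], [248, 129], [248, 135], [254, 131], [256, 139], [248, 141], [248, 152], [258, 147], [257, 152], [272, 153], [274, 133], [269, 123], [273, 109]] [153 105  72] [146 102  69]
[-10.97321448 -21.61321538] [12.82894721 18.73855946] ((0.8066673278808594, -1.4934673309326172), (40.41238021850586, 23.69156265258789), 89.47833251953125)
```

The block sits at about (+0.8, -1.5) mm in the nest, square. Before choosing the wrist angle for the handle, I'll check how close the vise is.

```bash
python3 - <<'E'
from h import *
import pickle
s,cs=pickle.load(open("c0.pkl","rb")); c=cs["scene"]; d=cs["side"]
print("vise base",onz(c,[[318,208],[345,221],[385,210]],0.0).round(3).tolist())
h=cv2.cvtColor(c["pixels"],cv2.COLOR_RGB2HSV); m=((h[...,0]>105)&(h[...,0]<125)&(h[...,1]>150)).astype(np.uint8); m[:150]=0; m[:,:300]=0
print(cv2.boundingRect(m)); k=max(cv2.findContours(m,0,2)[0],key=cv2.contourArea)[:,0]
print("left px",k[k[:,0].argmin()],"top px",k[k[:,1].argmin()])
for z in(.08,.1,.12): print(z,onz(c,[k[k[:,1].argmin()],[326,175]],z).round(3).tolist())
print("side base",onz(d,[[247,262],[265,272],[291,260],[240,250]],0).round(3).tolist())
E
```

```text
vise base [[0.476, -0.082, 0.0], [0.388, -0.1, 0.0], [0.377, -0.224, 0.0]]
(321, 165, 47, 53)
left px [321 204] top px [347 165]
0.08 [[0.512, -0.201, 0.08], [0.49, -0.113, 0.08]]
0.1 [[0.477, -0.17, 0.1], [0.456, -0.086, 0.1]]
0.12 [[0.443, -0.139, 0.12], [0.423, -0.058, 0.12]]
side base [[0.398, -0.134, 0.0], [0.419, -0.195, 0.0], [0.502, -0.182, 0.0], [0.405, -0.075, 0.0]]
```

The vise's near face is at y ≈ -0.08. A yaw of about -75° keeps the gripper body clear of the vise and the fingers clear of the hub through the whole turn. Go above the handle with a 31 mm opening.

Call:
drive_tool([
  {"x":0.04,"y":0.017,"z":0,"spin":-0.1,"fingers":-0.3},
  {"x":0.08,"y":0.034,"z":0,"spin":-0.2,"fingers":-0.3},
  {"x":0.11,"y":0.046,"z":0,"spin":-0.305,"fingers":-0.3},
  {"x":0.1216,"y":0.0514,"z":0,"spin":-0.305,"fingers":-0.3},
  {"x":0.1216,"y":0.0514,"z":0.02,"spin":-0.305,"fingers":-0.3},
  {"x":0.1216,"y":0.0514,"z":0.04,"spin":-0.305,"fingers":-0.3},
  {"x":0.1216,"y":0.0514,"z":0.06,"spin":-0.305,"fingers":-0.3},
  {"x":0.1216,"y":0.0514,"z":0.06,"spin":-0.305,"fingers":-0.3},
  {"x":0.1216,"y":0.0514,"z":0.06,"spin":-0.305,"fingers":-0.3},
])

```text
time_s: 12.62
tcp_pos: [0.5041, 0.0877, 0.1105]
eef_rot: [-180.0, -0.0, -75.1]
contact_force: [-0.7, 0.5, 0.0]
gripper_width: 0.0306
gripper_force: 0.0
```

```bash
python3 - <<'E'
from h import *
s=sensors.get_state(); c=save("wrist","pics/w8.png"); d=save("scene","pics/s8.png"); p=c["pixels"].astype(int)
print(s["tcp_pos"],s["eef_rot"],s["gripper_width"])
m=((p[...,0]>110)&(p[...,1]<60)&(p[...,2]<70)).astype(np.uint8)
k=sorted(cv2.findContours(m,0,2)[0],key=cv2.contourArea)[-2:]
for q in k: print(cv2.contourArea(q),cv2.boundingRect(q),onz(c,[[q[:,0,0].mean(),q[:,0,1].mean()]],.088,s))
E
```

```text
[0.50413099 0.08765049 0.11050625] [-1.79970585e+02 -7.68648800e-03 -7.50679365e+01] 0.030586135173881736
0.0 (268, 193, 1, 1) [[0.50320935 0.06896437 0.088     ]]
0.5 (243, 207, 2, 5) [[0.5155356  0.08270256 0.088     ]]
```

```bash
python3 - <<'E'
from h import *
s=sensors.get_state(); c=cams.capture("wrist"); p=c["pixels"].astype(int)
m=((p[...,0]>45)&(p[...,0]>2.2*p[...,1])&(p[...,0]>2.0*p[...,2])).astype(np.uint8); m[:, :150]=0; m[:,370:]=0; m[280:]=0
m=cv2.morphologyEx(m,cv2.MORPH_OPEN,np.ones((3,3)))
k=sorted(cv2.findContours(m,0,2)[0],key=cv2.contourArea)[-2:]
for q in k:
  q=q[:,0]; print(cv2.contourArea(q),cv2.boundingRect(q))
  P=onz(c,q.astype(float),.088,s); t=np.array([totool(s,x-s["tcp_pos"]) for x in P])*1e3
  print("tool extents at top height",t.min(0).round(1),t.max(0).round(1))
# light centre screw
v,u=200,259; a=p[180:250,225:300]; g=((a.max(2)-a.min(2)<25)&(a.mean(2)>90)).astype(np.uint8)
for q in cv2.findContours(g,0,2)[0]:
  if cv2.contourArea(q)>20: print("grey",np.array(cv2.boundingRect(q))+[225,180,0,0])
E
```

```text
4.0 (247, 194, 3, 3)
tool extents at top height [15.7 -7.3 22.8] [17.  -6.1 22.8]
991.0 (243, 189, 31, 44)
tool extents at top height [ -8.7 -10.   22.8] [20.3  9.1 22.8]
grey [253 217  11  11]
```

The handle sits at tool (-2, -0.5) mm, and the pads are centred there too. Descend so the tips reach about 56 mm, then close.

Call:
drive_tool([
  {"x":0,"y":0,"z":0.02,"spin":0,"fingers":-0.3},
  {"x":0,"y":0,"z":0.035,"spin":0,"fingers":-0.3},
  {"x":0,"y":0,"z":0.05,"spin":0,"fingers":-0.3},
  {"x":0,"y":0,"z":0.06,"spin":0,"fingers":-0.3},
  {"x":0,"y":0,"z":0.067,"spin":0,"fingers":-0.3},
  {"x":0,"y":0,"z":0.067,"spin":0,"fingers":-0.3},
])

```text
time_s: 13.52
tcp_pos: [0.5034, 0.0872, 0.0425]
eef_rot: [180.0, -0.0, -75.0]
contact_force: [-0.5, -0.2, 0.4]
gripper_width: 0.0306
gripper_force: 0.0
```

Call:
drive_tool([
  {"x":0,"y":0,"z":0,"spin":0,"fingers":-0.7},
  {"x":0,"y":0,"z":0,"spin":0,"fingers":-0.7},
  {"x":0,"y":0,"z":0,"spin":0,"fingers":-0.7},
  {"x":0,"y":0,"z":0,"spin":0,"fingers":-0.7},
], newtons=20)

```text
time_s: 14.02
tcp_pos: [0.5043, 0.0876, 0.0434]
eef_rot: [-179.9, 0.0, -75.0]
contact_force: [2.5, -0.3, 0.1]
gripper_width: 0.0213
gripper_force: 20.0
```

Gripped, with a light 2.5 N side force. I'll compute the arc in tool axes.

```bash
python3 - <<'E'
import numpy as np
a0=np.radians(164.); y=np.radians(-75); tx=np.array([np.cos(y),np.sin(y)]); ty=np.array([np.sin(y),-np.cos(y)])
H=lambda t:.05*np.array([np.cos(a0+t),np.sin(a0+t)])
for t in np.arange(.1,3.5,.1):
    d=(H(t)-H(0))*1e3; print(f"{t:.1f} {d@tx:6.1f} {d@ty:6.1f}", end=" | ")
E
```

```text
0.1    4.4    2.4 | 0.2    9.0    4.3 | 0.3   13.8    5.7 | 0.4   18.7    6.6 | 0.5   23.7    7.1 | 0.6   28.7    7.1 | 0.7   33.7    6.5 | 0.8   38.6    5.5 | 0.9   43.3    4.0 | 1.0   47.9    2.0 | 1.1   52.3   -0.5 | 1.2   56.4   -3.3 | 1.3   60.2   -6.6 | 1.4   63.6  -10.2 | 1.5   66.7  -14.1 | 1.6   69.3  -18.4 | 1.7   71.6  -22.8 | 1.8   73.3  -27.5 | 1.9   74.6  -32.3 | 2.0   75.4  -37.3 | 2.1   75.7  -42.3 | 2.2   75.6  -47.3 | 2.3   74.9  -52.2 | 2.4   73.7  -57.1 | 2.5   72.0  -61.8 | 2.6   69.9  -66.3 | 2.7   67.4  -70.6 | 2.8   64.4  -74.6 | 2.9   61.0  -78.3 | 3.0   57.3  -81.7 | 3.1   53.3  -84.6 | 3.2   49.0  -87.1 | 3.3   44.4  -89.2 | 3.4   39.7  -90.9 |
```

Call:
drive_tool([
  {"x":0.0022,"y":0.0013,"z":0,"spin":0,"fingers":-0.7},
  {"x":0.0044,"y":0.0024,"z":0,"spin":0,"fingers":-0.7},
  {"x":0.0067,"y":0.0034,"z":0,"spin":0,"fingers":-0.7},
  {"x":0.009,"y":0.0043,"z":0,"spin":0,"fingers":-0.7},
  {"x":0.0114,"y":0.0051,"z":0,"spin":0,"fingers":-0.7},
  {"x":0.0138,"y":0.0057,"z":0,"spin":0,"fingers":-0.7},
  {"x":0.0187,"y":0.0066,"z":0,"spin":0,"fingers":-0.7},
  {"x":0.0187,"y":0.0066,"z":0,"spin":0,"fingers":-0.7},
])

```text
time_s: 15.02
tcp_pos: [0.5028, 0.0676, 0.0433]
eef_rot: [-179.9, 0.0, -75.0]
contact_force: [5.1, 0.8, 1.1]
gripper_width: 0.0215
gripper_force: 20.0
```

There's a 5 N inward radial force. I'll shift the arc 0.9 mm inward and continue to 1.0 rad.

Call:
drive_tool([
  {"x":0.0027,"y":-0.0003,"z":0,"spin":0,"fingers":-0.7},
  {"x":0.0052,"y":-0.0004,"z":0,"spin":0,"fingers":-0.7},
  {"x":0.0077,"y":-0.0004,"z":0,"spin":0,"fingers":-0.7},
  {"x":0.0102,"y":-0.0004,"z":0,"spin":0,"fingers":-0.7},
  {"x":0.0152,"y":-0.001,"z":0,"spin":0,"fingers":-0.7},
  {"x":0.0201,"y":-0.002,"z":0,"spin":0,"fingers":-0.7},
  {"x":0.0248,"y":-0.0035,"z":0,"spin":0,"fingers":-0.7},
  {"x":0.0294,"y":-0.0055,"z":0,"spin":0,"fingers":-0.7},
  {"x":0.0294,"y":-0.0055,"z":0,"spin":0,"fingers":-0.7},
])

```text
time_s: 16.15
tcp_pos: [0.5157, 0.0407, 0.0433]
eef_rot: [-179.9, 0.0, -75.1]
contact_force: [4.1, 2.9, 4.1]
gripper_width: 0.0216
gripper_force: 20.0
```

Call:
drive_tool([
  {"x":0.002,"y":-0.0019,"z":0,"spin":0,"fingers":-0.7},
  {"x":0.0041,"y":-0.0032,"z":0,"spin":0,"fingers":-0.7},
  {"x":0.0062,"y":-0.0046,"z":0,"spin":0,"fingers":-0.7},
  {"x":0.0082,"y":-0.006,"z":0,"spin":0,"fingers":-0.7},
  {"x":0.0102,"y":-0.0076,"z":0,"spin":0,"fingers":-0.7},
  {"x":0.012,"y":-0.0093,"z":0,"spin":0,"fingers":-0.7},
  {"x":0.0138,"y":-0.0111,"z":0,"spin":0,"fingers":-0.7},
  {"x":0.0154,"y":-0.0129,"z":0,"spin":0,"fingers":-0.7},
  {"x":0.0154,"y":-0.0129,"z":0,"spin":0,"fingers":-0.7},
])

```text
time_s: 17.27
tcp_pos: [0.5311, 0.0292, 0.0432]
eef_rot: [180.0, 0.0, -75.1]
contact_force: [1.1, 5.2, 7.7]
gripper_width: 0.0217
gripper_force: 20.0
```

The centre is slightly further to +y than estimated. I'll shift inward again, relieve the vertical preload by 0.5 mm, and continue to 1.8.

Call:
drive_tool([
  {"x":0.0009,"y":-0.0025,"z":-0.0005,"spin":0,"fingers":-0.7},
  {"x":0.0024,"y":-0.0045,"z":-0.0005,"spin":0,"fingers":-0.7},
  {"x":0.0037,"y":-0.0066,"z":-0.0005,"spin":0,"fingers":-0.7},
  {"x":0.005,"y":-0.0088,"z":-0.0005,"spin":0,"fingers":-0.7},
  {"x":0.0062,"y":-0.011,"z":-0.0005,"spin":0,"fingers":-0.7},
  {"x":0.0073,"y":-0.0132,"z":-0.0005,"spin":0,"fingers":-0.7},
  {"x":0.0082,"y":-0.0155,"z":-0.0005,"spin":0,"fingers":-0.7},
  {"x":0.009,"y":-0.0179,"z":-0.0005,"spin":0,"fingers":-0.7},
  {"x":0.009,"y":-0.0179,"z":-0.0005,"spin":0,"fingers":-0.7},
])

```text
time_s: 18.4
tcp_pos: [0.5492, 0.0245, 0.0432]
eef_rot: [179.8, 0.0, -75.1]
contact_force: [-2.7, 4.0, 9.4]
gripper_width: 0.0217
gripper_force: 20.0
```

Call:
drive_tool([
  {"x":0.0001,"y":-0.0026,"z":-0.001,"spin":0,"fingers":-0.7},
  {"x":0.0007,"y":-0.005,"z":-0.001,"spin":0,"fingers":-0.7},
  {"x":0.0011,"y":-0.0075,"z":-0.001,"spin":0,"fingers":-0.7},
  {"x":0.0015,"y":-0.01,"z":-0.001,"spin":0,"fingers":-0.7},
  {"x":0.0017,"y":-0.0125,"z":-0.001,"spin":0,"fingers":-0.7},
  {"x":0.0018,"y":-0.015,"z":-0.001,"spin":0,"fingers":-0.7},
  {"x":0.0018,"y":-0.0175,"z":-0.001,"spin":0,"fingers":-0.7},
  {"x":0.0017,"y":-0.02,"z":-0.001,"spin":0,"fingers":-0.7},
  {"x":0.0017,"y":-0.02,"z":-0.001,"spin":0,"fingers":-0.7},
])

```text
time_s: 19.52
tcp_pos: [0.5686, 0.0273, 0.0434]
eef_rot: [179.7, -0.0, -75.1]
contact_force: [-6.3, -1.1, 1.3]
gripper_width: 0.0218
gripper_force: 20.0
```

Call:
drive_tool([
  {"x":-0.0003,"y":-0.0025,"z":0,"spin":0,"fingers":-0.7},
  {"x":-0.0007,"y":-0.0049,"z":0,"spin":0,"fingers":-0.7},
  {"x":-0.0012,"y":-0.0074,"z":0,"spin":0,"fingers":-0.7},
  {"x":-0.0019,"y":-0.0098,"z":0,"spin":0,"fingers":-0.7},
  {"x":-0.0027,"y":-0.0122,"z":0,"spin":0,"fingers":-0.7},
  {"x":-0.0027,"y":-0.0122,"z":0,"spin":0,"fingers":-0.7},
])

```text
time_s: 20.27
tcp_pos: [0.5787, 0.0321, 0.0433]
eef_rot: [179.6, -0.1, -75.1]
contact_force: [-8.3, -5.1, 3.5]
gripper_width: 0.0212
gripper_force: 20.0
```

Call:
drive_tool([
  {"x":-0.0004,"y":-0.0012,"z":0,"spin":0,"fingers":-0.7},
  {"x":-0.0009,"y":-0.0024,"z":0,"spin":0,"fingers":-0.7},
  {"x":-0.0014,"y":-0.0035,"z":0,"spin":0,"fingers":-0.7},
  {"x":-0.0019,"y":-0.0047,"z":0,"spin":0,"fingers":-0.7},
  {"x":-0.0019,"y":-0.0047,"z":0,"spin":0,"fingers":-0.7},
])

```text
time_s: 20.9
tcp_pos: [0.5831, 0.035, 0.0433]
eef_rot: [179.6, -0.1, -75.1]
contact_force: [-7.2, -5.6, 2.7]
gripper_width: 0.0215
gripper_force: 20.0
```

Call:
drive_tool([
  {"x":-0.0006,"y":-0.0011,"z":0,"spin":0,"fingers":-0.7},
  {"x":-0.0011,"y":-0.0022,"z":0,"spin":0,"fingers":-0.7},
  {"x":-0.0017,"y":-0.0033,"z":0,"spin":0,"fingers":-0.7},
  {"x":-0.0023,"y":-0.0044,"z":0,"spin":0,"fingers":-0.7},
  {"x":-0.0023,"y":-0.0044,"z":0,"spin":0,"fingers":-0.7},
])

```text
time_s: 21.52
tcp_pos: [0.5876, 0.0387, 0.0434]
eef_rot: [179.7, -0.1, -75.1]
contact_force: [-4.4, -3.5, -0.4]
gripper_width: 0.0213
gripper_force: 20.0
```

Call:
drive_tool([
  {"x":-0.0007,"y":-0.001,"z":0,"spin":0,"fingers":-0.7},
  {"x":-0.0013,"y":-0.0021,"z":0,"spin":0,"fingers":-0.7},
  {"x":-0.002,"y":-0.0031,"z":0,"spin":0,"fingers":-0.7},
  {"x":-0.002,"y":-0.0031,"z":0,"spin":0,"fingers":-0.7},
])

```text
time_s: 22.02
tcp_pos: [0.5896, 0.0408, 0.0434]
eef_rot: [179.7, -0.1, -75.1]
contact_force: [-5.1, -6.9, 0.3]
gripper_width: 0.0214
gripper_force: 20.0
```

Call:
drive_tool([
  {"x":-0.0008,"y":-0.001,"z":0,"spin":0,"fingers":-0.7},
  {"x":-0.0015,"y":-0.002,"z":0,"spin":0,"fingers":-0.7},
  {"x":-0.0023,"y":-0.003,"z":0,"spin":0,"fingers":-0.7},
  {"x":-0.0023,"y":-0.003,"z":0,"spin":0,"fingers":-0.7},
])

```text
time_s: 22.52
tcp_pos: [0.5943, 0.0463, 0.0436]
eef_rot: [180.0, 0.0, -75.1]
contact_force: [0.5, 3.0, -7.7]
gripper_width: 0.0215
gripper_force: 20.0
```

The force has flipped to running ahead, so the crest is passed at about 2.7. Continue gently toward mid-flat, at about 3.05.

Call:
drive_tool([
  {"x":-0.0008,"y":-0.001,"z":0,"spin":0,"fingers":-0.7},
  {"x":-0.0017,"y":-0.0019,"z":0,"spin":0,"fingers":-0.7},
  {"x":-0.0025,"y":-0.0028,"z":0,"spin":0,"fingers":-0.7},
  {"x":-0.0034,"y":-0.0037,"z":0,"spin":0,"fingers":-0.7},
  {"x":-0.0043,"y":-0.0046,"z":0,"spin":0,"fingers":-0.7},
  {"x":-0.0052,"y":-0.0054,"z":0,"spin":0,"fingers":-0.7},
  {"x":-0.0052,"y":-0.0054,"z":0,"spin":0,"fingers":-0.7},
])

```text
time_s: 23.4
tcp_pos: [0.5972, 0.0521, 0.0437]
eef_rot: [179.9, -0.0, -75.1]
contact_force: [-1.1, -5.6, -12.8]
gripper_width: 0.0215
gripper_force: 20.0
```

Call:
drive_tool([
  {"x":0,"y":0,"z":0.0006,"spin":0,"fingers":-0.7},
  {"x":0,"y":0,"z":0.0012,"spin":0,"fingers":-0.7},
  {"x":0,"y":0,"z":0.0012,"spin":0,"fingers":-0.7},
  {"x":0,"y":0,"z":0.0012,"spin":0,"fingers":-0.7},
])

```text
time_s: 23.9
tcp_pos: [0.5982, 0.0528, 0.0435]
eef_rot: [-180.0, -0.0, -75.0]
contact_force: [-1.8, -3.4, -4.6]
gripper_width: 0.0215
gripper_force: 20.0
```

```bash
python3 - <<'E'
from h import *
F=[]
for i in range(4):
    c=cams.capture("wrist"); s=sensors.get_state(); F.append(s["contact_force"])
print(np.mean(F,0),np.std(F,0),s["tcp_pos"],s["moment"],s["gripper_width"])
E
```

```text
[-2.97661322 -2.9213219  -3.58426219] [0.32649318 0.55914754 0.79178587] [0.59829094 0.05281931 0.04349041] [-1.20754411  1.01687223 -0.00400708] 0.02169279112033873
```

Call:
drive_tool([
  {"x":-0.0009,"y":-0.0009,"z":0.0004,"spin":0,"fingers":-0.7},
  {"x":-0.0019,"y":-0.0017,"z":0.0004,"spin":0,"fingers":-0.7},
  {"x":-0.0029,"y":-0.0025,"z":0.0004,"spin":0,"fingers":-0.7},
  {"x":-0.0029,"y":-0.0025,"z":0.0004,"spin":0,"fingers":-0.7},
  {"x":-0.0029,"y":-0.0025,"z":0.0004,"spin":0,"fingers":-0.7},
])

```text
time_s: 24.72
tcp_pos: [0.5999, 0.0559, 0.0434]
eef_rot: [180.0, -0.0, -75.0]
contact_force: [-2.9, -6.2, 0.1]
gripper_width: 0.0213
gripper_force: 20.0
```

```bash
python3 - <<'E'
from h import *
F=[]
for i in range(4):
    c=cams.capture("wrist"); s=sensors.get_state(); F.append(s["contact_force"])
f=np.mean(F,0); p=s["tcp_pos"][:2]+[-.0005,.0019]-[.5545,.077]; a=np.arctan2(p[1],p[0])
print(f,s["tcp_pos"],"ang",a+2*np.pi-np.radians(164),"tang",f[:2]@[-np.sin(a),np.cos(a)],"rad in",-f[:2]@[np.cos(a),np.sin(a)])
# blue dot search
h=cv2.cvtColor(c["pixels"],cv2.COLOR_RGB2HSV); m=((h[...,0]>105)&(h[...,0]<125)&(h[...,1]>120)&(h[...,2]>60)).astype(np.uint8)
for q in cv2.findContours(m,0,2)[0]:
    if cv2.contourArea(q)>15:
        x,y,w,t=cv2.boundingRect(q); P=onz(c,[[x+w/2,y+t/2]],.03,s)[0]; v=P[:2]-[.554,.0765]; print((x,y,w,t),P.round(4),np.linalg.norm(v),np.degrees(np.arctan2(v[1],v[0])))
E
```

```text
[-3.84543331 -4.89968483 -0.43723101] [0.59985998 0.05586347 0.04343696] ang 3.015749666787842 tang -6.01863834493362 rad in 1.6032034518476714
```

The crank is at about 3.02–3.04 rad, which is the visual mid-flat angle, and it resists going further. So I'm in the flat. Release slightly, then rise.

Call:
drive_tool([
  {"x":0,"y":0,"z":0,"spin":0,"fingers":-0.3},
  {"x":0,"y":0,"z":0,"spin":0,"fingers":-0.3},
  {"x":0,"y":0,"z":0,"spin":0,"fingers":-0.3},
  {"x":0,"y":0,"z":0,"spin":0,"fingers":-0.3},
])

```text
time_s: 25.42
tcp_pos: [0.6006, 0.0566, 0.0433]
eef_rot: [-179.9, 0.0, -75.0]
contact_force: [0.9, 0.1, -0.6]
gripper_width: 0.0304
gripper_force: 0.0
```

Call:
drive_tool([
  {"x":0,"y":0,"z":-0.02,"spin":0,"fingers":-0.3},
  {"x":0,"y":0,"z":-0.05,"spin":0,"fingers":-0.3},
  {"x":0,"y":0,"z":-0.09,"spin":0,"fingers":-0.3},
  {"x":-0.02,"y":0.005,"z":-0.13,"spin":0,"fingers":-0.3},
  {"x":-0.06,"y":0.005,"z":-0.14,"spin":0,"fingers":-0.3},
  {"x":-0.1,"y":0.005,"z":-0.14,"spin":0,"fingers":-0.3},
  {"x":-0.1,"y":0.005,"z":-0.14,"spin":0,"fingers":-0.3},
  {"x":-0.1,"y":0.005,"z":-0.14,"spin":0,"fingers":-0.3},
])

```text
time_s: 26.42
tcp_pos: [0.5693, 0.1517, 0.1829]
eef_rot: [-180.0, -0.0, -75.0]
contact_force: [0.4, 0.7, -0.2]
gripper_width: 0.0304
gripper_force: 0.0
```

```bash
python3 - <<'E'
from h import *
import time
def meas():
    s=sensors.get_state(); c=cams.capture("wrist"); p=c["pixels"].astype(int)
    m=((p[...,0]>60)&(p[...,0]>2.2*p[...,1])&(p[...,0]>2.0*p[...,2])).astype(np.uint8); m=cv2.morphologyEx(m,cv2.MORPH_OPEN,np.ones((3,3)))
    th=np.radians(87.5); uy=np.array([np.cos(th),np.sin(th)]); ux=np.array([uy[1],-uy[0]]); A=np.array([.5537,.0765])
    for q in cv2.findContours(m,0,2)[0]:
        if cv2.contourArea(q)>80:
            x,y,w,t=cv2.boundingRect(q); P=onz(c,[[x+w/2,y+t/2]],.07,s)[0]; v=P[:2]-A
            if abs(np.linalg.norm(v)-.05)<.02: print("red",(x,y,w,t),P.round(4),np.linalg.norm(v).round(4),"crank",(np.arctan2(v@uy,v@ux)-2.892)%(2*np.pi))
    b=((p[...,2]>70)&(p[...,2]>1.5*p[...,0])&(p[...,2]>1.2*p[...,1])).astype(np.uint8)
    for q in cv2.findContours(b,0,2)[0]:
        if cv2.contourArea(q)>5:
            x,y,w,t=cv2.boundingRect(q); P=onz(c,[[x+w/2,y+t/2]],.035,s)[0]; v=P[:2]-A
            if np.linalg.norm(v)<.06: print("blue",(x,y,w,t),P.round(4),np.linalg.norm(v).round(4),"from fixture x deg",np.degrees(np.arctan2(v@uy,v@ux)))
    n=np.array([.557,.1684]); h=cv2.cvtColor(c["pixels"],cv2.COLOR_RGB2HSV)
    m=((h[...,0]<15)&(p[...,0]<170)&(p[...,0]-p[...,2]>25)).astype(np.uint8); m=cv2.morphologyEx(m,cv2.MORPH_OPEN,np.ones((3,3)))
    for q in cv2.findContours(m,0,2)[0]:
        if cv2.contourArea(q)>300:
            P=onz(c,q[:,0].astype(float),.042,s)[:,:2]-n; z=np.c_[P@ux,P@uy]*1e3
            r_=cv2.minAreaRect(z.astype(np.float32))
            if np.hypot(*r_[0])<40: print("brown",r_)
    return s,c
s,c=meas(); cv2.imwrite("pics/w9.png",c["pixels"][:,:,::-1]); print(s["tcp_pos"],s["time_s"])
for i in range(8): cams.capture("wrist")
meas()
E
```

```text
red (242, 43, 27, 30) [0.5982 0.0545 0.07  ] 0.0497 crank 2.9756880318251615
blue (284, 123, 5, 6) [0.5554 0.1026 0.035 ] 0.0261 from fixture x deg 88.79045205914703
[0.56926151 0.15167035 0.18290263] 26.425
red (242, 43, 27, 31) [0.5981 0.0543 0.07  ] 0.0496 crank 2.9712020818055063
blue (284, 123, 5, 6) [0.5554 0.1021 0.035 ] 0.0257 from fixture x deg 88.68204823387381
```

The blue dot sits at 88.7° (mid-flat is 90°) and the crank is still. One last check of the block, which the fingers hide from here.

Call:
drive_tool([
  {"x":-0.03,"y":0,"z":0,"spin":0,"fingers":-0.3},
  {"x":-0.07,"y":0,"z":0,"spin":0,"fingers":-0.3},
  {"x":-0.07,"y":0,"z":0,"spin":0,"fingers":-0.3},
  {"x":-0.07,"y":0,"z":0,"spin":0,"fingers":-0.3},
])

```text
time_s: 27.42
tcp_pos: [0.5511, 0.2191, 0.1828]
eef_rot: [180.0, -0.0, -75.0]
contact_force: [-0.7, 0.0, 0.7]
gripper_width: 0.0309
gripper_force: 0.0
```

```bash
python3 - <<'E'
from h import *
s=sensors.get_state(); c=cams.capture("wrist"); p=c["pixels"].astype(int); h=cv2.cvtColor(c["pixels"],cv2.COLOR_RGB2HSV)
th=np.radians(87.5); uy=np.array([np.cos(th),np.sin(th)]); ux=np.array([uy[1],-uy[0]]); n=np.array([.557,.1684])
m=((h[...,0]<16)&(p[...,0]<175)&(p[...,0]>40)&(p[...,0]-p[...,2]>25)&(p[...,2]>0.35*p[...,0])).astype(np.uint8); m=cv2.morphologyEx(m,cv2.MORPH_OPEN,np.ones((3,3)))
yy,xx=np.nonzero(m); P=onz(c,np.c_[xx,yy].astype(float),.042,s)[:,:2]-n
k=(abs(P@ux)<.03)&(abs(P@uy)<.035); z=np.c_[P@ux,P@uy][k]*1e3
print(k.sum(),np.percentile(z,[2,50,98],axis=0),cv2.minAreaRect(z.astype(np.float32)))
E
```

```text
809 [[-1.03003908e+01 -1.57154749e+01]
 [ 1.12408443e-02  4.15060330e+00]
 [ 1.25736436e+01  2.23175567e+01]] ((1.1262931823730469, 3.402843475341797), (39.94379806518555, 24.74250602722168), 89.93980407714844)
```

The block is clamped at (+1.1, +3.4) mm from the nest centre and square, as required. Handing in.

```bash
python3 -c "
from plant import r
print(r.close_job())"
```

```text
the job is handed in; nothing more can be done
None
```

The block is clamped square in the nest, about 3.4 mm towards the stop, the crank stands still at mid-flat with the arm clear of everything, and the job is handed in; jaw force could not be read and no verdict was returned.

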